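Pull the spent tanks from the printer's ink station

TASK

The spent white ink tanks in the printer's ink station go back for refilling: flick open the keeper cap over each one, lift the tank straight up out from between the partitions without wrenching it sideways or forcing it past its cap, and set it down, not drop it, upright in a cell of the grey return crate. Finish with every keeper cap on the station pressed fully shut, including any over bays that are empty or were left open. The grey waste-ink box without a grip fin stays in its bay, and the other things on the bench stay where they are.

Things in the scene. Friction and masses are not known exactly. Their poses are not given: they have to be found in the camera images.
- station: Printer's ink station: fixed black block, 104 (x) by 288 (y) mm; origin under its middle at table level, x from its open front to its back wall, y along the row of four bays, z up; place and yaw vary. Bay centres at x 0, y -99, -33, 33, 99 (bay0 to bay3), floors at z 10. Back wall x 43 to 57, 90 high, carries the keeper caps, hinged along y at x 50, z 96 behind each bay.
- cap0 (a joint): Keeper cap of bay0: angle, 0 shut, 1.4 fully open (stop). Grey L-shaped flap. Shut: plate 36 wide (y), 5 thick reaches 28 mm forward over the tank's back; at its front end (station x 22 to 28) a thumb tab 22 wide rises 42 mm above the hinge (z 138).
- cap0_tab (a point): Tip of cap0's thumb tab, 25 mm in front of the hinge and 42 mm above it when shut; moves with the cap. Bays are parted by walls 66 mm above the table with upright grooves that catch the tongues on the tanks' sides (2 mm play), so a tank can only move straight up and is free once its underside is above 66 mm.
- cap1 (a joint): Keeper cap of bay1: angle, 0 shut, 1.4 fully open (stop). Like cap0's flap. Pushing the upper third of the shut tab towards station +x swings it open; pushing the tab's end from behind, towards -x, swings it shut.
- cap1_tab (a point): Tip of cap1's thumb tab, 25 mm in front of the hinge and 42 mm above it when shut; moves with the cap. 
- cap2 (a joint): Keeper cap of bay2: angle, 0 shut, 1.4 fully open (stop). Like cap0's flap. Stiff hinge (0.02 N m): stays where it is left. Fully open, the tab points backwards, its end 35 mm behind and 36 mm above the hinge.
- cap2_tab (a point): Tip of cap2's thumb tab, 25 mm in front of the hinge and 42 mm above it when shut; moves with the cap. 
- cap3 (a joint): Keeper cap of bay3: angle, 0 shut, 1.4 fully open (stop). Like cap0's flap. A cap must be open past about 1.3 to let a tank by; the plate then stands about 6 mm behind the tank.
- cap3_tab (a point): Tip of cap3's thumb tab, 25 mm in front of the hinge and 42 mm above it when shut; moves with the cap. 
- tank_a: Spent ink tank (None at the start if absent: then nothing to do for it): white block 80 (x) by 40 (y) by 80 (z) mm, origin at the centre of its underside; a tongue 14 (x) by 9 (y) down each side, 58 across both. On top a grip fin 20 (x) by 14 (y), centred at x -14, from z 80 to 112. About 120 g. Starts in any bay, axes parallel to the station's.
- tank_b: Spent ink tank (None at the start if absent: then nothing to do for it): white block 80 (x) by 40 (y) by 80 (z) mm, origin at the centre of its underside; a tongue 14 (x) by 9 (y) down each side, 58 across both. On top a grip fin 20 (x) by 14 (y), centred at x -14, from z 80 to 112. About 120 g. Starts in any bay, axes parallel to the station's.
- tank_c: Spent ink tank (None at the start if absent: then nothing to do for it): white block 80 (x) by 40 (y) by 80 (z) mm, origin at the centre of its underside; a tongue 14 (x) by 9 (y) down each side, 58 across both. On top a grip fin 20 (x) by 14 (y), centred at x -14, from z 80 to 112. About 120 g. Starts in any bay, axes parallel to the station's.
- waste_box: Waste-ink box that stays in its bay: grey block 80 by 40 by 62 mm with the same tongues but no grip fin, lower than a tank; origin at the centre of its underside.
- crate: Loose open return crate, grey, 199 (x) by 155 (y) by 55 (z) mm, walls and floor 5 mm, one divider each way as high as the walls, making 2 by 2 cells, each 92 (x) by 70 (y) mm inside, centred at x +-48.5, y +-37.5 mm; origin at the centre of its underside. 0.7 kg. A tank fits one cell, upright, with its x along the crate's x (either way).
- ink_bottle: Bystander, leave alone: white refill bottle, 44 mm across, 120 tall; origin on its underside or its middle.
- cleaner: Bystander, leave alone: clear bottle, 60 mm across, 150 tall; origin on its underside or its middle.
- mug: Bystander, leave alone: white mug, 80 mm across, 90 tall; origin on its underside or its middle.
- screwdriver: Bystander, leave alone: lying screwdriver, 180 mm long; origin on its underside or its middle.
- brush: Bystander, leave alone: lying brush, 170 mm long; origin on its underside or its middle.
- tape: Bystander, leave alone: flat roll of clear tape, 72 mm across, 25 high; origin on its underside or its middle.
- roller_box: Bystander, leave alone: carton 70 by 110 by 35 mm; origin on its underside or its middle.
Not all that is in view belongs to the job. What is shaped like the tank_c but green or yellow is not meant.

How it is judged (in metres and radians):
On the way:
1. every tank that was in the station stands upright in the crate (x of tank_a in the frame of crate between -0.075 and 0.075 m and y of tank_a in the frame of crate between -0.055 and 0.055 m and z of each of tank_a, tank_b, tank_c in the frame of crate below 0.02 m and angle between each of tank_a, tank_b, tank_c's own z axis and vertical below 0.2 rad and linear speed of each of tank_a, tank_b, tank_c below 0.03 m/s and x of tank_b in the frame of crate between -0.075 and 0.075 m and y of tank_b in the frame of crate between -0.055 and 0.055 m and x of tank_c in the frame of crate between -0.075 and 0.075 m and y of tank_c in the frame of crate between -0.055 and 0.055 m), for 0.2 s.
At the end, for the whole second after the job is handed in: Every tank present stands at rest upright (0.2 rad) on the floor of a crate cell (underside under 20 mm above the crate's, within 75 and 55 mm of its centre along x and y); all four caps shut (below 0.12 rad); waste-ink box moved less than 20 mm (all of step 1 and value of joint each of cap0, cap1, cap2, cap3 below 0.12 rad and distance of waste_box from where it was at the start of the episode below 0.02 m); the robot touches nothing.
It fails at once if a tank is raised more than 15 mm in its bay while that bay's keeper cap is not open (less than about 0.9 rad: tab tip less than 67 mm behind the tank's middle) ((z of tank_a in the frame of station between 0.025 and 0.075 m and x of cap0_tab in the frame of tank_a between 0 and 0.067 m and y of cap0_tab in the frame of tank_a between -0.03 and 0.03 m) or (z of tank_a in the frame of station between 0.025 and 0.075 m and x of cap1_tab in the frame of tank_a between 0 and 0.067 m and y of cap1_tab in the frame of tank_a between -0.03 and 0.03 m) or (z of tank_a in the frame of station between 0.025 and 0.075 m and x of cap2_tab in the frame of tank_a between 0 and 0.067 m and y of cap2_tab in the frame of tank_a between -0.03 and 0.03 m) or (z of tank_a in the frame of station between 0.025 and 0.075 m and x of cap3_tab in the frame of tank_a between 0 and 0.067 m and y of cap3_tab in the frame of tank_a between -0.03 and 0.03 m) or (z of tank_b in the frame of station between 0.025 and 0.075 m and x of cap0_tab in the frame of tank_b between 0 and 0.067 m and y of cap0_tab in the frame of tank_b between -0.03 and 0.03 m) or (z of tank_b in the frame of station between 0.025 and 0.075 m and x of cap1_tab in the frame of tank_b between 0 and 0.067 m and y of cap1_tab in the frame of tank_b between -0.03 and 0.03 m) or (z of tank_b in the frame of station between 0.025 and 0.075 m and x of cap2_tab in the frame of tank_b between 0 and 0.067 m and y of cap2_tab in the frame of tank_b between -0.03 and 0.03 m) or (z of tank_b in the frame of station between 0.025 and 0.075 m and x of cap3_tab in the frame of tank_b between 0 and 0.067 m and y of cap3_tab in the frame of tank_b between -0.03 and 0.03 m) or (z of tank_c in the frame of station between 0.025 and 0.075 m and x of cap0_tab in the frame of tank_c between 0 and 0.067 m and y of cap0_tab in the frame of tank_c between -0.03 and 0.03 m) or (z of tank_c in the frame of station between 0.025 and 0.075 m and x of cap1_tab in the frame of tank_c between 0 and 0.067 m and y of cap1_tab in the frame of tank_c between -0.03 and 0.03 m) or (z of tank_c in the frame of station between 0.025 and 0.075 m and x of cap2_tab in the frame of tank_c between 0 and 0.067 m and y of cap2_tab in the frame of tank_c between -0.03 and 0.03 m) or (z of tank_c in the frame of station between 0.025 and 0.075 m and x of cap3_tab in the frame of tank_c between 0 and 0.067 m and y of cap3_tab in the frame of tank_c between -0.03 and 0.03 m)).
It fails at once if a tank is wrenched over (tilted more than 0.3 rad) while still down in the station ((angle between tank_a's own z axis and vertical above 0.3 rad and z of tank_a in the frame of station below 0.06 m and x of tank_a in the frame of station between -0.07 and 0.07 m and y of tank_a in the frame of station between -0.15 and 0.15 m) or (angle between tank_b's own z axis and vertical above 0.3 rad and z of tank_b in the frame of station below 0.06 m and x of tank_b in the frame of station between -0.07 and 0.07 m and y of tank_b in the frame of station between -0.15 and 0.15 m) or (angle between tank_c's own z axis and vertical above 0.3 rad and z of tank_c in the frame of station below 0.06 m and x of tank_c in the frame of station between -0.07 and 0.07 m and y of tank_c in the frame of station between -0.15 and 0.15 m)).
It fails at once if a tank is dropped or flung (faster than 1.5 m/s) (linear speed of any of tank_a, tank_b, tank_c above 1.5 m/s).
It fails at once if the waste-ink box is pulled (moved more than 30 mm) (distance of waste_box from where it was at the start of the episode above 0.03 m).
It fails at once if a bystander is moved more than 50 mm (distance of any of ink_bottle, cleaner, mug, screwdriver, brush, tape, roller_box from where it was at the start of the episode above 0.05 m).
Of tank_a, tank_b, tank_c only 2 to 3 are there at a start; the rules pass over those that are not, and their reading is None.
At some moment in a run one of crate may be knocked a few centimetres aside while the robot is not near it.
It also fails if it takes over 210 s, if anything falls off the work surface, if the arm or the gripper's body presses on something with over 40 N, if the wrist force passes 120 N, or if a joint passes its speed limit or range.

ROBOT

A 7-joint arm with a two-finger parallel gripper is mounted at the origin on the work surface. World frame = base frame: x ahead of the robot, y to its left, z up, the work surface at z = 0. Lengths are in mm, angles in rad, forces in N, time in s.
With the tool pointing down it reaches from about 350 to 900 mm from the base axis. Payload 7.2 kg.
Tool frame: the origin (TCP) lies midway between the tips of the shut fingers; the grasp point (between the pads) lies 19 mm behind it; z points along the fingers, x is the direction in which the jaws open and shut, and the axes are right-handed (so a half turn about z gives the same grasp; the last joint's range is limited). The gripper opens to 88 mm and grips with 3 to 60 N. Pads are 20 mm wide; open, the fingers measure 115 mm over their backs; the gripper's body (75 mm by 178 mm) begins 61 mm behind the grasp point.
Start: joints at [1.046, 0.411, -0.013, 1.596, 0.006, 1.134, -0.082], TCP at [275.663, -560.927, 222.653] pointing down, gripper open.
Joint ranges: [-2.95, 2.95], [-0.29, 1.99], [-1.47, 1.44], [0.14, 2.54], [-1.03, 4.17], [0.13, 1.85], [-2.86, 2.86]. Speed limits (rad/s): [2.39, 2.39, 3.01, 3.01, 3.14, 3.14, 3.14].

INTERFACE

Orientations are given as a unit quaternion [w, x, y, z].
In Python, from cell import monitor, viewer, bot, spotter gives the robot as it stands.
- The arm moves only by the shell command python3 -m pendant 'ROWS' [FORCE]. ROWS is JSON, a list of rows, each a list of 7 numbers: the shift along the tool's x, y, z in m, then the turn, a rotation vector about the tool's x, y, z in degrees, then the finger opening in m, from 0 to 0.0878. A call has 1 to 5 rows; each row is the pose to reach, as a shift and turn from the pose commanded when the call began, along the tool's axes at that moment; what a row does not reach only later rows make up. A row lasts 1/10 s, in which the tool goes at most 50 mm and 8.59 degrees, less where a joint would pass 70% of its speed; a pose out of reach is approached as far as the arm can. A call with a gripper value outside its range is refused whole. The fingers move at their own pace and stop on an object; FORCE is the grip in N (left out, the last holds). Time passes only in rows, so rows that repeat a pose let the fingers close. It gives the time, the measured TCP pose, the force and the opening at its end, in the units of the state.
- monitor.get_state(): the state, without advancing time (a new reading comes with each control period).
- viewer.capture(name): name is "scene" or "top" or "wrist"; returns a dict with "pixels" (400x640x3 uint8, blue, green, red), "range_z" (400x640 float32, mm along the optical axis (not along the pixel's ray), 0 where there is no reading), "fx", "fy", "cx", "cy" (pixels), "k1" (the pictures are not rectified: a ray, as slopes to the right and down, at radius r is drawn at 1 + k1 r^2 times it, then the intrinsics apply), "R" (3x3) and "t" (3): a world point X has camera coordinates R X + t. Camera axes: x right, y down, z forward; pixel columns grow to the right and rows downward; lengths in mm; the calibration is good to about 2 mm. A picture is of the moment at which its call begins.
- bot.finish_job(): hands the job in, once; it reports no verdict.
Trained networks look in a picture, given as the dict that the camera call returned (one of the last four; its "shot" number tells which), for a name from the list of things; names that differ only in an ending like _2 or _b are one class to them, and where a whole thing is asked for, a point or a joint stands for the part that bears it (a point fixed in the world has none). Each returns a list of dicts, best first, with "score" (0 to 1); they miss things now and then, are a little off and sometimes report something else, mostly with a low value. They report only what shows in the picture. A call takes as long as a camera call. They do not tell look-alikes from the thing itself.
- spotter.silhouettes(thing, picture): "pixels" (400x640 bool, what is visible of it) and "bbox" ([centre column, centre row, width, height] in pixels, round what is visible of it).
The state is a dict: "time_s": time; "joints": joint angles; "joint_velocities": joint speeds; "joint_torque": joint torques, N m; "eef_pos": TCP position; "eef_rot": TCP orientation; "ft_force": force on the tool from outside, world axes, zero at the start; "ft_torque": the same for the moment, N m; "grip_width": finger opening in mm.
Only numpy, scipy, OpenCV 4.12 (cv2) and the standard library are available. Lean on these libraries where they do the work, as an engineer would, in place of code of your own. Each camera call takes 0.05 s, during which the arm holds its last target. There are 200 camera calls.

## Working session

There is one attempt and no reset: what is moved stays moved. The work goes in short steps, Python scripts to look and compute and a shell command to move; the robot and the scene stay as the last step left them, time stands still between calls to the robot, and variables do not carry over. Pictures are saved under pics/ and viewed, about 12 in all and at most 16, crops included, and the job is handed in when it is done.

```bash
ls; mkdir -p pics; cat > h.py <<'E'
import numpy as np, cv2
from cell import monitor, viewer, bot, spotter
def cap(n,save=None):
    p=viewer.capture(n)
    if save: cv2.imwrite('pics/'+save+'.png',p['pixels'])
    return p
def pts(p,uv):
    """pixels -> world using depth"""
    uv=np.asarray(uv,float).reshape(-1,2)
    z=p['range_z'][uv[:,1].astype(int),uv[:,0].astype(int)]
    return ray(p,uv,z)
def ray(p,uv,z):
    d=np.c_[(uv[:,0]-p['cx'])/p['fx'],(uv[:,1]-p['cy'])/p['fy']]
    s=d.copy()
    for _ in range(8): s=d/(1+p['k1']*(s**2).sum(1,keepdims=True))
    X=np.c_[s,np.ones(len(s))]*np.asarray(z).reshape(-1,1)
    return (X-np.asarray(p['t']).ravel())@np.asarray(p['R'])
def cloud(p):
    v,u=np.mgrid[0:400,0:640]
    W=pts(p,np.c_[u.ravel(),v.ravel()]).reshape(400,640,3)
    W[p['range_z']==0]=np.nan
    return W
E
python3 - <<'E'
from h import *
for n in ('scene','top'):
    p=cap(n,n); print(n,p['fx'],p['k1'],p['R'],p['t'])
s=monitor.get_state(); print(s)
E
```

```text
pics
scene 387.82879806142256 -0.008632960394628327 [[ 0.64761524  0.76187896 -0.01161674]
 [ 0.61636801 -0.53276901 -0.57986866]
 [-0.44797877  0.3683716  -0.81462715]] [-383.9407982  -281.62693341 1391.96934161]
top 366.1624005309115 -0.06461823825595424 [[ 6.75389657e-04 -9.99932896e-01 -1.15649539e-02]
 [-9.99789817e-01 -4.38229197e-04 -2.04970910e-02]
 [ 2.04906475e-02  1.15763666e-02 -9.99723022e-01]] [ 25.70105216 566.27652268 978.59566239]
{'time_s': 0.1, 'joints': array([ 1.04578403,  0.41180383, -0.01267797,  1.59693847,  0.00559103,
        1.13432944, -0.08221086]), 'joint_velocities': array([-0.00092555, -0.00292029, -0.0008146 , -0.00272268,  0.00049257,
        0.00063346, -0.0004811 ]), 'joint_torque': array([ 3.63337494e-03, -5.89097106e+01,  6.44151103e-01, -2.91708630e+01,
       -5.38198580e-02,  1.45367277e-02,  6.82543464e-05]), 'eef_pos': array([ 275.42953412, -560.53013179,  221.91234837]), 'eef_rot': array([-3.34838012e-04,  8.48843102e-01, -5.28644367e-01, -6.39441842e-04]), 'ft_force': array([ 0.97157362,  0.43938121, -0.25120598]), 'ft_torque': array([ 0.08478479, -0.01079656,  0.04256298]), 'grip_width': 87.70682545450244}
```

View pics/scene.png

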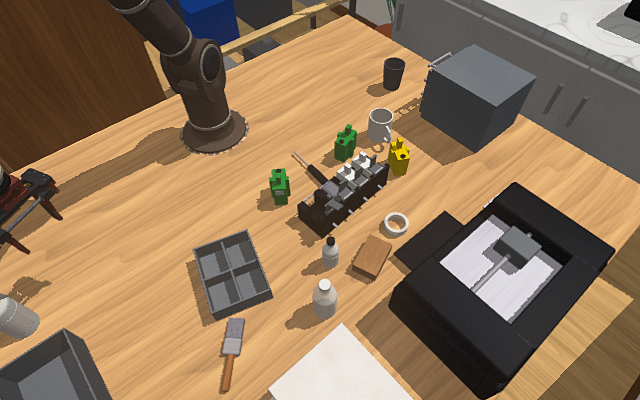

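View pics/top.png

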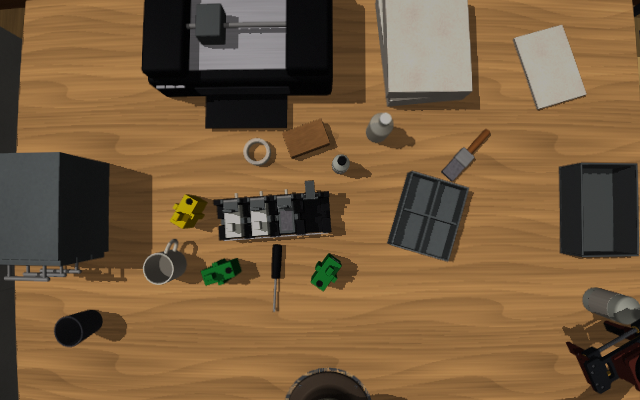

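The top picture shows the station at about columns 217–330, row 215. White tanks are at about (232,218) and (259,218), the grey waste box is at (286,215), and the rightmost bay (316,212) is empty with its cap open. The crate is at (428,215). Green look-alikes are at (222,271) and (325,271) and a yellow one at (187,211). None of these is white, so I'm leaving them. Next I'll take a close crop and measure.

```bash
python3 - <<'E'
from h import *
p=cap('top'); s=cap('scene')
a=cv2.resize(p['pixels'][160:300,160:350],None,fx=4,fy=4,interpolation=cv2.INTER_CUBIC)[:560]
b=cv2.resize(s['pixels'][110:250,260:430],None,fx=4,fy=4,interpolation=cv2.INTER_CUBIC)
cv2.imwrite('pics/crop_top.png',a); cv2.imwrite('pics/crop_scene.png',b)
W=cloud(p)
for n in ('station','cap0','tank_a','waste_box','crate','tape','roller_box','ink_bottle','cleaner','mug','screwdriver','brush'):
    for r in spotter.silhouettes(n,p)[:5]:
        m=r['pixels']&~np.isnan(W[...,0]); q=W[m]
        if len(q)<5: continue
        hi=q[q[:,2]>q[:,2].max()-15]
        print(n,round(r['score'],2),np.round(r['bbox']),'med',q.mean(0).round(),'z',np.percentile(q[:,2],[5,50,95]).round())
def rect(n,zlo,zhi):
    r=spotter.silhouettes(n,p)[0]; m=cv2.dilate(r['pixels'].astype(np.uint8),np.ones((5,5)))>0
    q=W[m]; q=q[(q[:,2]>zlo)&(q[:,2]<zhi)]
    print(n,len(q),cv2.minAreaRect(q[:,:2].astype(np.float32)))
rect('crate',48,62); rect('station',40,72); rect('station',80,96)
E
```

```text
station 0.88 [275. 211. 121.  62.] med [548. 118.  66.] z [  8.  67. 129.]
station 0.5 [276. 275.  13.  60.] med [410. 138.  24.] z [17. 24. 28.]
cap0 0.75 [310. 187.  10.  15.] med [597.  45. 128.] z [115. 129. 136.]
cap0 0.75 [285. 204.  14.  10.] med [568. 109. 104.] z [ 75. 100. 139.]
cap0 0.69 [228. 206.  14.  18.] med [560. 241. 104.] z [ 96.  99. 139.]
cap0 0.6 [257. 205.  17.  10.] med [564. 175. 105.] z [ 97. 100. 139.]
cap0 0.47 [164. 261.  46.  47.] med [406. 428.  48.] z [ 4. 50. 91.]
tank_a 0.91 [262. 220.  25.  36.] med [519. 169.  93.] z [ 76.  91. 122.]
tank_a 0.8 [234. 222.  26.  32.] med [516. 234.  89.] z [ 62.  90. 122.]
tank_a 0.75 [324. 273.  29.  39.] med [393.   7.  75.] z [ 16.  80. 112.]
tank_a 0.63 [188. 212.  37.  39.] med [545. 359.  66.] z [  5.  79. 107.]
tank_a 0.6 [221. 273.  37.  29.] med [394. 271.  74.] z [ 21.  80. 111.]
waste_box 0.66 [426. 217.  78.  91.] med [ 534. -265.   19.] z [ 3.  7. 55.]
waste_box 0.64 [286. 221.  25.  35.] med [525. 105.  71.] z [55. 73. 76.]
crate 0.56 [428. 217.  81.  91.] med [ 535. -266.   18.] z [ 3.  7. 55.]
tape 0
[... 665 characters left out ...]
0. 208.  12.  14.] med [559. 240. 104.] z [ 96.  99. 139.]
screwdriver 0.78 [277. 275.  10.  57.] med [410. 139.  24.] z [18. 24. 28.]
screwdriver 0.36 [258. 205.  17.  14.] med [565. 175. 105.] z [ 97. 100. 139.]
brush 0.76 [466. 153.  47.  51.] med [ 690. -363.   18.] z [10. 19. 22.]
brush 0.44 [382. 129.  30.  32.] med [ 752. -125.   94.] z [  8. 101. 151.]
crate 767 ((533.7505493164062, -260.6819152832031), (157.7281951904297, 200.5443878173828), 73.69548034667969)
station 1469 ((526.5570678710938, 139.25259399414062), (91.73274230957031, 284.8533020019531), 4.317817211151123)
station 574 ((537.9246826171875, 140.03872680664062), (96.86286163330078, 284.41485595703125), 4.23981237411499)
```

View pics/crop_top.png

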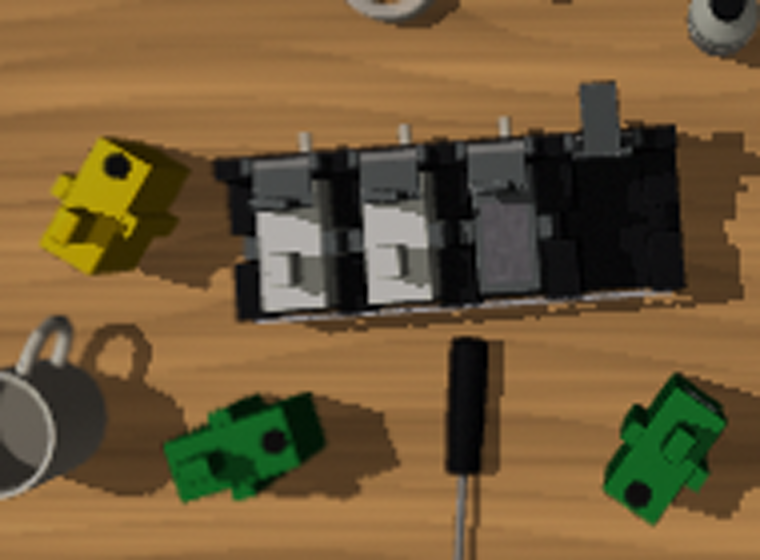

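View pics/crop_scene.png

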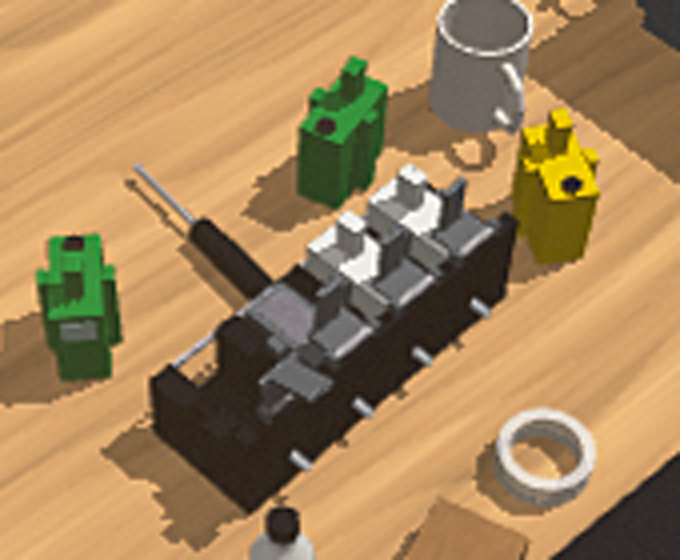

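The crops show white tanks with shut caps in bay3 (crop 290,260) and bay2 (400,250). The finless grey waste box is in bay1 (505,240) with its cap shut. Bay0 is empty with its cap open (600,120). The back wall is on world +x, at a yaw of about 4.3°. Next I'll refine the pose from the fins, tabs and walls.

```bash
cat >> h.py <<'E'
from scipy.optimize import least_squares
from scipy.spatial.transform import Rotation as Ro
def inv(q,st):
    c,s=np.cos(st[2]),np.sin(st[2]); d=q[...,:2]-np.array(st[:2])
    return np.stack([c*d[...,0]+s*d[...,1],-s*d[...,0]+c*d[...,1]],-1)
def fwd(q,st):
    c,s=np.cos(st[2]),np.sin(st[2]); q=np.asarray(q,float)
    return np.array([c*q[0]-s*q[1]+st[0],s*q[0]+c*q[1]+st[1]])
def tool():
    s=monitor.get_state(); q=s['eef_rot']; R=Ro.from_quat([q[1],q[2],q[3],q[0]]).as_matrix()
    return s['eef_pos'],R,s
def go(target,yawx):
    """shift in tool axes (mm) and turn (deg) to reach TCP target with tool x at world heading yawx, pointing down"""
    P,R,s=tool(); x=np.array([np.cos(yawx),np.sin(yawx),0]); z=np.array([0,0,-1.]); D=np.c_[x,np.cross(z,x),z]
    print('shift mm',(R.T@(np.asarray(target)-P)).round(1),'turn deg',np.degrees(Ro.from_matrix(R.T@D).as_rotvec()).round(2),'P',P.round(1),'F',s['ft_force'].round(1),'w',round(s['grip_width'],1))
E
python3 - <<'E'
from h import *
p=cap('top'); W=cloud(p)
th=np.radians(4.28); st=[535,139,th]
# outline fit: station points z 60..70 & back wall; print extents
Q=W.reshape(-1,3); Q=Q[~np.isnan(Q[:,0])]; L=inv(Q,st)
near=(abs(L[:,0])<120)&(abs(L[:,1])<165)
def show(n,m):
    l=L[m&near]; print(n,len(l),'x',np.percentile(l[:,0],[0,5,50,95,100]).round(1),'y',np.percentile(l[:,1],[0,5,50,95,100]).round(1),'z',Q[m&near][:,2].mean().round(1))
show('wall66',(Q[:,2]>60)&(Q[:,2]<69)); show('back90',(Q[:,2]>86)&(Q[:,2]<93)&(L[:,0]>30))
for y in (-99,-33,33,99):
    b=abs(L[:,1]-y)<30
    show(f'fin{y}',b&(Q[:,2]>114)&(Q[:,2]<126)&(L[:,0]<10)); show(f'tab{y}',b&(Q[:,2]>125)&(L[:,0]>8)); show(f'plate{y}',b&(Q[:,2]>95)&(Q[:,2]<104)&(L[:,0]>8))
E
```

```text
wall66 1203 x [-117.9  -51.5  -16.8   34.2  117.1] y [-163.6 -135.9   -2.   137.7  151.6] z 66.0
back90 273 x [32.2 38.  45.9 51.1 51.5] y [-141.4 -136.2   -0.4  136.8  142.9] z 90.4Traceback (most recent call last):
  File "<stdin>", line 12, in <module>
  File "<stdin>", line 8, in show
    return _quantile_unchecked(
        a, q, axis, out, overwrite_input, method, keepdims, weights)
    return _ureduce(a,
                    func=_quantile_ureduce_func,
    ...<5 lines>...
                    overwrite_input=overwrite_input,
                    method=method)
    r = func(a, **kwargs)
    result = _quantile(arr,
                       quantiles=q,
    ...<2 lines>...
                       out=out,
                       weights=wgt)
    slices_having_nans = np.isnan(arr[-1, ...])
                                  ~~~^^^^^^^^^
IndexError: index -1 is out of bounds for axis 0 with size 0
```

```bash
python3 - <<'E'
from h import *
p=cap('top'); W=cloud(p)
st=[530,139,np.radians(4.28)]
Q=W.reshape(-1,3); Q=Q[~np.isnan(Q[:,0])]; L=inv(Q,st)
near=(abs(L[:,0])<100)&(abs(L[:,1])<150)
def show(n,m):
    l=L[m&near]
    if len(l)<3: print(n,'none'); return
    print(n,len(l),'x',np.percentile(l[:,0],[2,50,98]).round(1),'y',np.percentile(l[:,1],[2,50,98]).round(1),'z',np.percentile(Q[m&near][:,2],[5,50,95]).round(1))
show('wall66',(Q[:,2]>60)&(Q[:,2]<69)&(abs(L[:,0])<70)); show('back90',(Q[:,2]>86)&(Q[:,2]<93)&(L[:,0]>42))
for y in (-99,-33,33,99):
    b=abs(L[:,1]-y)<30
    show(f'fin{y}',b&(Q[:,2]>114)&(Q[:,2]<126)&(L[:,0]<10)); show(f'tab{y}',b&(Q[:,2]>125)&(L[:,0]>8)); show(f'plate{y}',b&(Q[:,2]>95)&(Q[:,2]<104)&(L[:,0]>8)); show(f'top{y}',b&(Q[:,2]>84)&(Q[:,2]<95)&(L[:,0]<15))
E
```

```text
wall66 1187 x [-47.8 -11.7  41.3] y [-139.6   -2.2  140. ] z [61.6 66.4 68.6]
back90 262 x [42.7 51.1 56.2] y [-139.3   -0.2  139.8] z [88.  90.5 92.3]
fin-99 none
tab-99 147 x [42.4 63.1 81.2] y [-108.3  -98.1  -87.1] z [125.8 130.7 136.3]
plate-99 23 x [44.8 49.5 53.3] y [-120.5  -82.6  -75.2] z [ 97.7 101.5 103.9]
top-99 none
fin-33 none
tab-33 30 x [22.6 25.6 28.6] y [-43.1 -32.7 -22.1] z [136.  138.7 141.7]
plate-33 176 x [22.3 41.  52.8] y [-52.2 -32.9 -10.7] z [ 97.   99.9 102.5]
top-33 none
fin33 53 x [-24.4 -14.9  -5. ] y [27.1 33.4 40.9] z [118.4 122.4 124.5]
tab33 25 x [21.5 24.  27. ] y [23.2 34.6 44. ] z [134.9 138.6 140.7]
plate33 181 x [25.  41.4 53.1] y [11.6 32.4 55.6] z [ 96.6  99.7 103. ]
top33 341 x [-39.4  -6.5  13.9] y [ 8.  32.1 60. ] z [87.8 90.7 93.1]
fin99 56 x [-24.3 -14.3  -4.9] y [ 93.6 100.1 107.4] z [118.6 121.9 124.4]
tab99 24 x [21.7 24.1 26.6] y [ 89.6 101.9 110.8] z [133.4 138.2 140.4]
plate99 183 x [24.2 41.2 53.2] y [ 78.3  99.5 121.8] z [ 97.1  99.7 102.7]
top99 341 x [-39.7  -6.5  14.1] y [ 74.4  97.3 125.9] z [87.7 90.5 93.2]
```

```bash
echo "ST=[529.8,139.4,np.radians(4.28)]; YX=ST[2]-np.pi/2" >> h.py; python3 - <<'E'
from h import *
go(np.r_[fwd([-2,99],ST),215],YX)
E
```

```text
shift mm [-609.1 -572.     7.7] turn deg [-0.   -0.   21.89] P [ 275.7 -560.9  222.7] F [ 0.2  0.2 -0.5] w 87.9
```

```bash

python3 -m pendant '[[-0.034,-0.032,0,0,0,0,0],[-0.068,-0.064,0,0,0,0,0],[-0.102,-0.096,0,0,0,0,0],[-0.136,-0.128,0,0,0,0,0],[-0.17,-0.16,0,0,0,0,0]]' 20
python3 -m pendant '[[-0.034,-0.032,0,0,0,0,0],[-0.068,-0.064,0,0,0,0,0],[-0.102,-0.096,0,0,0,0,0],[-0.136,-0.128,0,0,0,0,0],[-0.17,-0.16,0,0,0,0,0]]'
python3 -m pendant '[[-0.034,-0.032,0,0,0,0,0],[-0.068,-0.064,0,0,0,0,0],[-0.102,-0.096,0,0,0,0,0],[-0.136,-0.128,0,0,0,0,0],[-0.17,-0.16,0,0,0,0,0]]'
python3 - <<'E'
from h import *
go(np.r_[fwd([-2,99],ST),215],YX)
E
```

```text
time_s: 1.55
eef_pos: [344.6, -336.0, 222.9]
eef_rot: [0.0, 0.849, -0.529, 0.0]
ft_force: [0.4, 0.3, 1.0]
grip_width: 51.4
time_s: 2.05
eef_pos: [413.2, -112.9, 223.1]
eef_rot: [-0.0, 0.849, -0.529, 0.001]
ft_force: [0.7, -0.5, -0.1]
grip_width: 11.2
time_s: 2.55
eef_pos: [481.9, 110.3, 223.0]
eef_rot: [-0.0, 0.849, -0.529, 0.0]
ft_force: [0.3, -0.8, -0.1]
grip_width: 0.7
shift mm [-97.7 -90.8   8. ] turn deg [-5.000e-02 -2.000e-02  2.187e+01] P [481.9 110.3 223. ] F [ 0.3 -0.8 -0.1] w 0.7
```

```bash

python3 -m pendant '[[-0.03,-0.03,0.008,0,0,7,0],[-0.06,-0.06,0.008,0,0,14,0],[-0.098,-0.091,0.008,0,0,21.9,0],[-0.098,-0.091,0.008,0,0,21.9,0],[-0.098,-0.091,0.008,0,0,21.9,0]]'
python3 - <<'E'
from h import *
go(np.r_[fwd([-2,99],ST),131.5],YX)
p=cap('wrist','w1'); W=cloud(p); print((-p['R'].T@p['t']).round())
Q=W.reshape(-1,3); Q=Q[~np.isnan(Q[:,0])]; L=inv(Q,ST)
for y in (33,99):
    for n,m in (('fin',(Q[:,2]>116)&(Q[:,2]<126)&(abs(L[:,0]+14)<20)&(abs(L[:,1]-y)<20)),('tab',(Q[:,2]>132)&(Q[:,2]<144)&(abs(L[:,0]-25)<12)&(abs(L[:,1]-y)<25))):
        if m.sum()>5: print(y,n,m.sum(),np.percentile(L[m],[2,98],axis=0).round(1).tolist(),np.median(Q[m][:,2]).round(1))
E
```

```text
time_s: 3.05
eef_pos: [519.4, 238.0, 214.2]
eef_rot: [0.0, 0.734, -0.679, -0.0]
ft_force: [-0.4, -0.3, 0.0]
grip_width: 0.4
shift mm [ 0.2 -1.1 82.7] turn deg [0.05 0.01 0.23] P [519.4 238.  214.2] F [-0.4 -0.3  0. ] w 0.4
[594. 244. 376.]
33 fin 475 [[-24.0, 26.5], [-5.2, 39.2]] 121.5
33 tab 320 [[21.2, 22.3], [27.2, 42.9]] 137.6
99 fin 476 [[-24.2, 91.6], [-5.1, 104.4]] 121.6
99 tab 316 [[21.7, 87.7], [27.3, 108.7]] 137.7
```

View pics/w1.png

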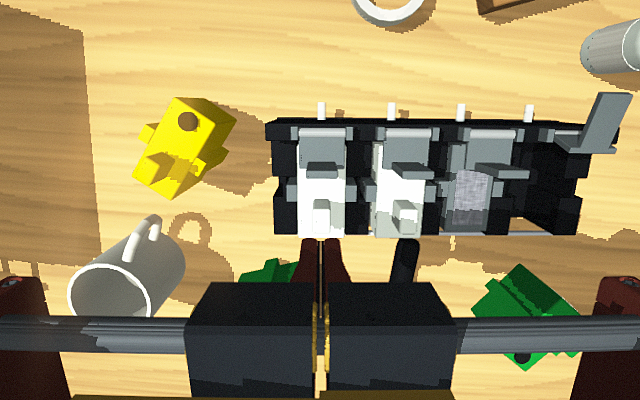

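```bash

python3 -m pendant '[[0,-0.001,0.04,0,0,0,0],[0,-0.001,0.08,0,0,0,0],[0,-0.001,0.083,0,0,0,0],[0,-0.001,0.083,0,0,0,0]]'
python3 -m pendant '[[0,-0.015,0,0,0,0,0],[0,-0.03,0,0,0,0,0],[0,-0.045,0,0,0,0,0],[0,-0.06,0,0,0,0,0]]'
python3 -m pendant '[[0,-0.01,0,0,0,0,0],[0,-0.02,0,0,0,0,0],[0,-0.03,0,0,0,0,0],[0,-0.03,0,0,0,0,0]]'
python3 - <<'E'
from h import *
go(np.r_[fwd([80,99],ST),131.5],YX)
p=cap('top','t2'); W=cloud(p)
cv2.imwrite('pics/t2.png',cv2.resize(p['pixels'][140:260,180:350],None,fx=4,fy=4))
E
```

```text
time_s: 3.5
eef_pos: [520.9, 235.1, 131.8]
eef_rot: [0.001, 0.733, -0.681, -0.0]
ft_force: [-0.1, 0.4, 1.3]
grip_width: 0.5
time_s: 3.9
eef_pos: [582.7, 241.0, 134.9]
eef_rot: [-0.002, 0.733, -0.68, 0.001]
ft_force: [-0.3, 0.1, 0.9]
grip_width: 0.2
time_s: 4.3
eef_pos: [612.3, 243.2, 132.2]
eef_rot: [-0.001, 0.733, -0.681, 0.0]
ft_force: [1.1, 0.2, 0.9]
grip_width: 0.3
shift mm [-1.6 10.   0.7] turn deg [-0.09  0.02 -0.06] P [612.3 243.2 132.2] F [1.1 0.2 0.9] w 0.3
```

View pics/t2.png

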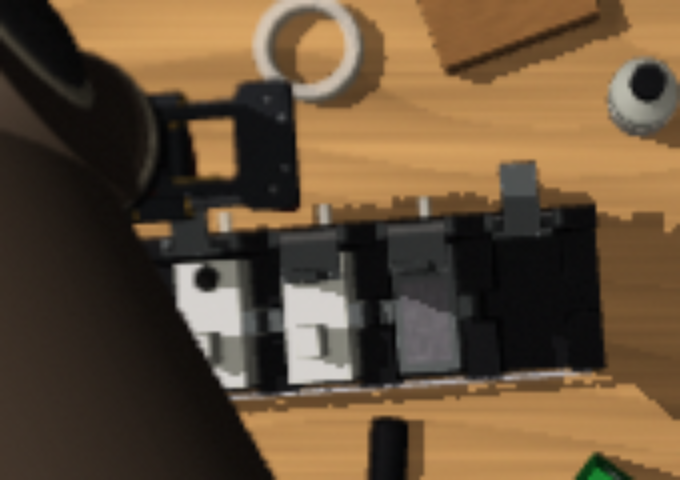

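The top crop shows cap3 swung back: the tank's filler hole at (205,277) is now uncovered. I'll open cap2 the same way.

```bash

python3 -m pendant '[[0,0,-0.035,0,0,0,0],[0,0,-0.035,0,0,0,0],[0.03,0.045,-0.035,0,0,0,0],[0.065,0.092,-0.035,0,0,0,0],[0.065,0.092,-0.035,0,0,0,0]]'
python3 - <<'E'
from h import *
go(np.r_[fwd([-2,32.5],ST),131.5],YX)
E
```

```text
time_s: 4.85
eef_pos: [519.6, 168.1, 165.8]
eef_rot: [0.002, 0.733, -0.681, -0.0]
ft_force: [0.5, 0.1, 0.7]
grip_width: 0.5
shift mm [-3.3 -6.2 34.2] turn deg [ 0.21 -0.19 -0.08] P [519.6 168.1 165.8] F [0.5 0.1 0.7] w 0.5
```

```bash

python3 -m pendant '[[-0.001,0,0.034,0,0,0,0],[-0.001,0,0.034,0,0,0,0],[-0.001,0,0.034,0,0,0,0]]'
python3 -m pendant '[[0,-0.015,0,0,0,0,0],[0,-0.03,0,0,0,0,0],[0,-0.045,0,0,0,0,0],[0,-0.06,0,0,0,0,0]]'
python3 -m pendant '[[0,-0.01,0,0,0,0,0],[0,-0.02,0,0,0,0,0],[0,-0.03,0,0,0,0,0],[0,-0.03,0,0,0,0,0]]'
python3 -m pendant '[[0,0,-0.04,0,0,0,0.04],[0,0,-0.08,0,0,0,0.04],[-0.033,0.05,-0.083,0,0,0,0.04],[-0.066,0.1,-0.083,0,0,0,0.04],[-0.066,0.104,-0.083,0,0,0,0.04]]'
python3 - <<'E'
from h import *
go(np.r_[fwd([-14.3,98.5],ST),150],YX)
p=cap('wrist','w3'); W=cloud(p)
Q=W.reshape(-1,3); Q=Q[~np.isnan(Q[:,0])]; L=inv(Q,ST)
for y in (33,99):
    for n,m in (('fin',(Q[:,2]>116)&(Q[:,2]<126)&(abs(L[:,0]+14)<20)&(abs(L[:,1]-y)<20)),('tab',(Q[:,2]>124)&(Q[:,2]<144)&(L[:,0]>15)&(abs(L[:,1]-y)<25)&(L[:,0]<110))):
        if m.sum()>5: print(y,n,m.sum(),np.percentile(L[m],[2,98],axis=0).round(1).tolist(),np.percentile(Q[m][:,2],[2,50,98]).round(1))
E
```

```text
time_s: 5.15
eef_pos: [523.5, 173.1, 132.7]
eef_rot: [0.0, 0.733, -0.68, -0.0]
ft_force: [-0.3, 0.9, 0.4]
grip_width: 0.6
time_s: 5.55
eef_pos: [584.8, 178.2, 134.1]
eef_rot: [-0.001, 0.733, -0.68, 0.0]
ft_force: [-0.5, -0.1, -0.1]
grip_width: 0.5
time_s: 5.95
eef_pos: [614.8, 179.5, 132.8]
eef_rot: [-0.0, 0.733, -0.68, 0.0]
ft_force: [0.3, -0.2, 1.0]
grip_width: 0.7
time_s: 6.45
eef_pos: [500.8, 240.4, 216.4]
eef_rot: [-0.0, 0.734, -0.679, -0.0]
ft_force: [0.6, 0.5, -0.4]
grip_width: 37.1
shift mm [ 4.5 -7.1 66.4] turn deg [0.02 0.06 0.24] P [500.8 240.4 216.4] F [ 0.6  0.5 -0.4] w 37.1
33 fin 488 [[-23.8, 26.5], [-5.1, 39.1]] [117.1 121.5 123.1]
33 tab 1927 [[46.5, 22.0], [83.5, 43.3]] [124.2 128.3 132.3]
99 fin 477 [[-24.2, 91.8], [-5.0, 104.5]] [117.7 121.6 123. ]
99 tab 1905 [[46.1, 87.5], [84.3, 108.6]] [124.2 127.9 131.8]
```

View pics/w3.png

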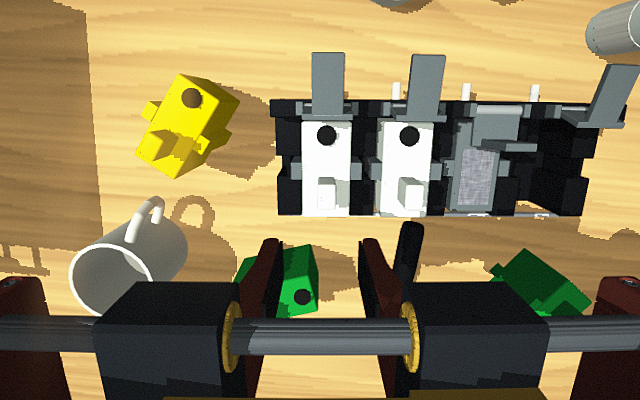

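Both caps are back, with their tabs at (328,80) and (426,85), and both tanks are clear. Now I'll grasp the bay3 fin.

```bash

python3 -m pendant '[[0.0045,-0.007,0.03,0,0,0.2,0.04],[0.0045,-0.007,0.06,0,0,0.2,0.04],[0.0045,-0.007,0.067,0,0,0.2,0.04],[0.0045,-0.007,0.067,0,0,0.2,0.04]]'
python3 - <<'E'
from h import *
go(np.r_[fwd([-14.3,98.3],ST),94],YX)
E
```

```text
time_s: 6.9
eef_pos: [511.4, 233.2, 147.9]
eef_rot: [0.001, 0.732, -0.681, -0.001]
ft_force: [0.5, -0.0, 0.5]
grip_width: 40.4
shift mm [-3.4  2.9 53.9] turn deg [ 0.14 -0.04 -0.2 ] P [511.4 233.2 147.9] F [ 0.5 -0.   0.5] w 40.4
```

```bash

python3 -m pendant '[[0,0,0.02,0,0,0,0.04],[0,0,0.04,0,0,0,0.04],[0,0,0.04,0,0,0,0.04],[0,0,0.04,0,0,0,0.04]]'
python3 - <<'E'
from h import *
go(np.r_[fwd([-14.3,98.3],ST),94],YX)
E
```

```text
time_s: 7.3
eef_pos: [512.7, 234.0, 110.0]
eef_rot: [-0.0, 0.732, -0.681, 0.0]
ft_force: [1.2, -0.2, 0.9]
grip_width: 39.9
shift mm [-2.7  4.3 15.9] turn deg [-0.05  0.03 -0.2 ] P [512.7 234.  110. ] F [ 1.2 -0.2  0.9] w 39.9
```

```bash

python3 -m pendant '[[-0.003,0.004,0.016,0,0,0,0.04],[-0.003,0.004,0.016,0,0,0,0.04],[-0.003,0.004,0.016,0,0,0,0.04]]'
python3 -m pendant '[[0,0,0,0,0,0,0.0],[0,0,0,0,0,0,0.0],[0,0,0,0,0,0,0.0],[0,0,0,0,0,0,0.0],[0,0,0,0,0,0,0.0]]' 30
python3 - <<'E'
from h import *
go(np.r_[fwd([-14.3,98.3],ST),94],YX)
E
```

```text
time_s: 7.6
eef_pos: [508.5, 236.5, 93.9]
eef_rot: [-0.001, 0.732, -0.681, 0.0]
ft_force: [0.5, -0.4, 0.3]
grip_width: 40.0
time_s: 8.1
eef_pos: [508.1, 236.2, 92.9]
eef_rot: [-0.0, 0.732, -0.682, 0.0]
ft_force: [0.3, -0.1, 2.3]
grip_width: 14.0
shift mm [-0.1 -0.1 -1.1] turn deg [-0.02  0.   -0.21] P [508.1 236.2  92.9] F [ 0.3 -0.1  2.3] w 14.0
```

```bash

python3 -m pendant '[[0,0,-0.01,0,0,0,0],[0,0,-0.025,0,0,0,0],[0,0,-0.04,0,0,0,0],[0,0,-0.055,0,0,0,0],[0,0,-0.07,0,0,0,0]]'
python3 -m pendant '[[0,0,-0.03,0,0,0,0],[0,0,-0.06,0,0,0,0],[0,0,-0.085,0,0,0,0],[0,0,-0.085,0,0,0,0]]'
python3 - <<'E'
from h import *
p=cap('top'); W=cloud(p)
r=[r for r in spotter.silhouettes('crate',p) if abs(r['bbox'][0]-428)<60][0]
m=cv2.dilate(r['pixels'].astype(np.uint8),np.ones((7,7)))>0
q=W[m]; q=q[(q[:,2]>48)&(q[:,2]<62)]
(c,s,a)=cv2.minAreaRect(q[:,:2].astype(np.float32)); print(len(q),c,s,a)
np.savetxt('q.txt',q)
# robust: percentile-based extents in rect frame
ax=np.radians(a if s[0]>s[1] else a-90)
for k in np.radians(np.arange(-3,3.1,.5)):
    l=inv(q,[0,0,ax+k]); lo,hi=np.percentile(l,[1,99],axis=0); print(np.degrees(ax+k).round(2),(hi-lo).round(1),fwd((hi+lo)/2,[0,0,ax+k]).round(1))
go(np.r_[fwd([-14.3,98.3],ST),248],YX)
E
```

```text
time_s: 8.6
eef_pos: [508.2, 236.3, 164.6]
eef_rot: [-0.001, 0.732, -0.682, 0.0]
ft_force: [-0.8, 0.1, -0.6]
grip_width: 13.9
time_s: 9.0
eef_pos: [509.5, 237.4, 252.5]
eef_rot: [-0.003, 0.732, -0.682, 0.001]
ft_force: [-0.5, 1.0, -1.1]
grip_width: 13.6
767 (533.9559326171875, -260.4754638671875) (156.66555786132812, 200.75247192382812) 73.57891845703125
-19.42 [202.6 161.6] [ 534.3 -260.2]
-18.92 [201.6 160.2] [ 534.4 -260.2]
-18.42 [200.6 159. ] [ 534.3 -260.2]
-17.92 [200.2 157.9] [ 534.1 -260.2]
-17.42 [199.7 156.9] [ 534.1 -260.3]
-16.92 [199.4 156.1] [ 534.1 -260.3]
-16.42 [199.3 155.3] [ 533.9 -260.2]
-15.92 [199.5 155.1] [ 533.9 -260. ]
-15.42 [200.1 155.8] [ 533.9 -259.7]
-14.92 [200.8 156.5] [ 534.  -259.5]
-14.42 [201.4 157.4] [ 534.  -259.3]
-13.92 [202.1 158.5] [ 533.9 -259.2]
-13.42 [203.1 159.4] [ 533.9 -259. ]
shift mm [-0.2 -0.2  0.4] turn deg [-0.09  0.01 -0.21] P [508.  236.2 248.4] F [-0.  -0.3 -0.8] w 13.5
```

```bash
cat >> h.py <<'E'
CR=[533.9,-260.1,np.radians(-16.2)]
def cell(i,j,z,C=None):
    C=C or CR
    go(np.r_[fwd([48.5*i-14,37.5*j],C),z],C[2]-np.pi/2)
E
python3 - <<'E'
from h import *
for i,j in ((-1,-1),(-1,1)): print(fwd([48.5*i-14,37.5*j],CR)); cell(i,j,248)
E
```

```text
[ 463.41947817 -278.67406909]
shift mm [5.104e+02 8.100e+01 2.000e-01] turn deg [-0.09  0.03 20.27] P [508.  236.2 248.4] F [-0.  -0.3 -0.8] w 13.5
[ 484.34381112 -206.65204266]
shift mm [4.4e+02 5.5e+01 3.0e-01] turn deg [-0.09  0.03 20.27] P [508.  236.2 248.4] F [-0.  -0.3 -0.8] w 13.5
```

```bash

python3 -m pendant '[[0.03,0,0,0,0,0,0],[0.075,0.01,0,0,0,0,0],[0.12,0.02,0,0,0,0,0],[0.165,0.03,0,0,0,0,0],[0.21,0.04,0,0,0,0,0]]'
python3 -m pendant '[[0.045,0.01,0,0,0,0,0],[0.09,0.02,0,0,0,0,0],[0.135,0.03,0,0,0,0,0],[0.18,0.04,0,0,0,0,0],[0.21,0.04,0,0,0,0,0]]'
python3 -m pendant '[[0.03,0,0,0,0,5,0],[0.06,0,0,0,0,10,0],[0.09,0,0,0,0,15,0],[0.09,0,0,0,0,20.3,0],[0.09,0,0,0,0,20.3,0]]'
python3 -m pendant '[[0,0,0,0,0,0,0],[0,0,0,0,0,0,0]]'
python3 - <<'E'
from h import *
cell(-1,-1,160)
p=cap('wrist','w4'); W=cloud(p); Q=W.reshape(-1,3); Q=Q[~np.isnan(Q[:,0])]
L=inv(Q,CR); m=(abs(L[:,0])<125)&(abs(L[:,1])<100)&(Q[:,2]>49)&(Q[:,2]<60); q=Q[m]
print(m.sum())
for k in np.radians(np.arange(-2,2.1,.5)):
    l=inv(q,[0,0,CR[2]+k]); lo,hi=np.percentile(l,[.5,99.5],axis=0); print(np.degrees(CR[2]+k).round(2),(hi-lo).round(1),fwd((hi+lo)/2,[0,0,CR[2]+k]).round(1))
E
```

```text
time_s: 9.6
eef_pos: [481.6, 22.0, 246.4]
eef_rot: [0.001, 0.732, -0.681, -0.001]
ft_force: [1.1, -1.3, -0.3]
grip_width: 14.0
time_s: 10.1
eef_pos: [455.5, -191.9, 246.5]
eef_rot: [0.001, 0.731, -0.683, -0.001]
ft_force: [0.6, 0.6, -1.8]
grip_width: 14.0
time_s: 10.6
eef_pos: [463.4, -278.6, 246.1]
eef_rot: [-0.001, -0.599, 0.801, 0.001]
ft_force: [-0.4, -0.3, -0.4]
grip_width: 14.1
time_s: 10.8
eef_pos: [464.3, -277.2, 247.2]
eef_rot: [-0.0, -0.602, 0.799, 0.0]
ft_force: [-0.2, 0.6, -0.1]
grip_width: 13.8
shift mm [ 1.7  0.4 87.2] turn deg [0.05 0.02 0.17] P [ 464.3 -277.2  247.2] F [-0.2  0.6 -0.1] w 13.8
3474
-18.2 [201.2 157.1] [ 533.6 -260.7]
-17.7 [200.3 156.4] [ 533.5 -260.9]
-17.2 [199.4 155.6] [ 533.4 -261.1]
-16.7 [198.7 155. ] [ 533.4 -261.3]
-16.2 [198.4 155. ] [ 533.6 -261.3]
-15.7 [198.4 155.7] [ 534.1 -261.4]
-15.2 [198.4 157.1] [ 534.5 -261.5]
-14.7 [198.5 158.4] [ 534.9 -261.8]
-14.2 [198.6 159.9] [ 535.4 -261.9]
```

View pics/w4.png

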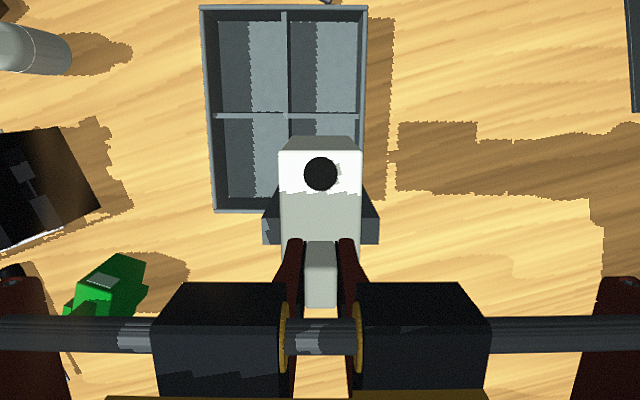

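The wrist view shows the tank at (320,180) hanging upright over the near-right crate cell, and the wrist and top cameras agree on the crate to within about 1 mm. I'll lower it.

```bash

python3 -m pendant '[[0.002,0,0.035,0,0,0,0],[0.002,0,0.07,0,0,0,0],[0.002,0,0.087,0,0,0,0],[0.002,0,0.087,0,0,0,0],[0.002,0,0.087,0,0,0,0]]'
python3 - <<'E'
from h import *
cell(-1,-1,89,[533.6,-260.8,np.radians(-16.4)])
E
```

```text
time_s: 11.35
eef_pos: [464.2, -279.9, 161.2]
eef_rot: [0.0, -0.601, 0.799, -0.0]
ft_force: [-0.4, -0.1, -0.4]
grip_width: 13.9
shift mm [-0.4  1.3 72.2] turn deg [-0.02  0.    0.24] P [ 464.2 -279.9  161.2] F [-0.4 -0.1 -0.4] w 13.9
```

```bash

python3 -m pendant '[[0,0.001,0.02,0,0,0,0],[0,0.001,0.04,0,0,0,0],[0,0.001,0.055,0,0,0,0],[0,0.001,0.064,0,0,0,0],[0,0.001,0.064,0,0,0,0]]'
python3 -m pendant '[[0,0,0.003,0,0,0,0],[0,0,0.005,0,0,0,0],[0,0,0.008,0,0,0,0],[0,0,0.008,0,0,0,0]]'
python3 - <<'E'
from h import *
cell(-1,-1,89,[533.6,-260.8,np.radians(-16.4)])
E
```

```text
time_s: 11.85
eef_pos: [463.0, -279.8, 96.8]
eef_rot: [-0.0, -0.6, 0.8, 0.0]
ft_force: [0.1, -0.2, -1.0]
grip_width: 13.7
time_s: 12.25
eef_pos: [462.8, -279.8, 88.6]
eef_rot: [-0.0, -0.6, 0.8, -0.0]
ft_force: [-0.0, -0.7, -2.1]
grip_width: 14.0
shift mm [-0.7 -0.  -0.4] turn deg [ 0.   -0.    0.18] P [ 462.8 -279.8   88.6] F [-0.  -0.7 -2.1] w 14.0
```

```bash

python3 -m pendant '[[0,0,0.001,0,0,0,0],[0,0,0.002,0,0,0,0],[0,0,0.002,0,0,0,0]]'
python3 -m pendant '[[0,0,0,0,0,0,0.04],[0,0,0,0,0,0,0.04],[0,0,0,0,0,0,0.04],[0,0,0,0,0,0,0.04]]'
python3 -m pendant '[[0,0,-0.03,0,0,0,0.04],[0,0,-0.075,0,0,0,0.04],[0,0,-0.12,0,0,0,0.04],[0,0,-0.16,0,0,0,0.04],[0,0,-0.16,0,0,0,0.04]]'
python3 - <<'E'
from h import *
go(np.r_[fwd([-14.3,32.6],ST),248],YX)
p=cap('wrist','w5')
W=cloud(p); Q=W.reshape(-1,3); Q=Q[~np.isnan(Q[:,0])]; L=inv(Q,[533.6,-260.8,np.radians(-16.4)])
m=(abs(L[:,0])<90)&(abs(L[:,1])<80)
for n,lo,hi in (('top',78,90),('fin',108,125)):
    k=m&(Q[:,2]>lo)&(Q[:,2]<hi); print(n,k.sum(),np.percentile(L[k],[2,98],axis=0).round(1).tolist(),np.median(Q[k][:,2]).round(1))
E
```

```text
time_s: 12.55
eef_pos: [463.0, -279.9, 87.8]
eef_rot: [0.0, -0.6, 0.8, -0.0]
ft_force: [-3.2, 2.3, 9.5]
grip_width: 13.7
time_s: 12.95
eef_pos: [462.8, -279.8, 86.5]
eef_rot: [-0.0, -0.6, 0.8, 0.0]
ft_force: [0.9, 0.2, -0.0]
grip_width: 38.8
time_s: 13.45
eef_pos: [465.5, -281.1, 252.4]
eef_rot: [0.002, -0.6, 0.8, -0.004]
ft_force: [-0.5, -0.1, 1.1]
grip_width: 40.1
shift mm [-447.3   80.7    2.8] turn deg [ -0.52  -0.21 -20.51] P [ 465.5 -281.1  252.4] F [-0.5 -0.1  1.1] w 40.1
top 3396 [[-86.5, -63.6], [-10.3, -13.6]] 84.8
fin 378 [[-72.5, -45.1], [-53.1, -32.1]] 116.5
```

The first tank is down: its top reads z 85 and its fin is where expected. On to bay2.

```bash

python3 -m pendant '[[-0.04,0,0,0,0,0,0.04],[-0.09,0,0,0,0,-5,0.04],[-0.135,0.015,0,0,0,-10,0.04],[-0.18,0.03,0,0,0,-15,0.04],[-0.225,0.04,0,0,0,-20.5,0.04]]'
python3 - <<'E'
from h import *
go(np.r_[fwd([-14.3,32.6],ST),248],YX)
E
```

```text
time_s: 14.0
eef_pos: [486.0, -50.7, 245.2]
eef_rot: [0.001, 0.734, -0.679, -0.001]
ft_force: [0.9, -0.0, -0.2]
grip_width: 40.2
shift mm [-218.8  -44.4   -2.8] turn deg [0.13 0.02 0.2 ] P [486.  -50.7 245.2] F [ 0.9 -0.  -0.2] w 40.2
```

```bash

python3 -m pendant '[[-0.045,-0.01,0,0,0,0,0.04],[-0.09,-0.02,0,0,0,0,0.04],[-0.135,-0.03,0,0,0,0,0.04],[-0.18,-0.04,0,0,0,0,0.04],[-0.217,-0.042,0,0,0,0,0.04]]'
python3 -m pendant '[[0,0,0.03,0,0,0,0.04],[0,0,0.07,0,0,0,0.04],[0,0,0.1,0,0,0,0.04],[0,0,0.1,0,0,0,0.04],[0,0,0.1,0,0,0,0.04]]'
python3 - <<'E'
from h import *
go(np.r_[fwd([-14.3,32.6],ST),94],YX)
p=cap('wrist'); W=cloud(p); Q=W.reshape(-1,3); Q=Q[~np.isnan(Q[:,0])]; L=inv(Q,ST)
m=(Q[:,2]>116)&(Q[:,2]<126)&(abs(L[:,0]+14)<18)&(abs(L[:,1]-33)<15); print(m.sum(),np.percentile(L[m],[2,98],axis=0).round(1).tolist() if m.sum() else '')
E
```

```text
time_s: 14.5
eef_pos: [512.6, 169.5, 245.0]
eef_rot: [0.001, 0.733, -0.68, -0.001]
ft_force: [0.7, -0.3, 0.1]
grip_width: 40.2
time_s: 15.0
eef_pos: [512.5, 166.9, 146.1]
eef_rot: [0.001, 0.733, -0.68, -0.001]
ft_force: [0.7, 0.6, 0.8]
grip_width: 40.4
shift mm [-3.9 -1.  52.1] turn deg [ 0.13 -0.01  0.01] P [512.5 166.9 146.1] F [0.7 0.6 0.8] w 40.4
870 [[-23.9, 25.3], [-4.8, 38.8]]
```

```bash

python3 -m pendant '[[-0.003,-0.001,0.02,0,0,0,0.04],[-0.003,-0.001,0.04,0,0,0,0.04],[-0.003,-0.001,0.04,0,0,0,0.04],[-0.003,-0.001,0.04,0,0,0,0.04]]'
python3 - <<'E'
from h import *
go(np.r_[fwd([-14.3,32.6],ST),94],YX)
E
```

```text
time_s: 15.45
eef_pos: [514.5, 170.2, 108.1]
eef_rot: [-0.001, 0.733, -0.68, 0.0]
ft_force: [0.0, 0.9, 0.6]
grip_width: 40.1
shift mm [-0.7  1.4 14.1] turn deg [-0.08  0.02 -0.01] P [514.5 170.2 108.1] F [0.  0.9 0.6] w 40.1
```

```bash

python3 -m pendant '[[-0.001,0.001,0.014,0,0,0,0.04],[-0.001,0.001,0.014,0,0,0,0.04],[-0.001,0.001,0.014,0,0,0,0.04]]'
python3 -m pendant '[[0,0,0,0,0,0,0.0],[0,0,0,0,0,0,0.0],[0,0,0,0,0,0,0.0],[0,0,0,0,0,0,0.0],[0,0,0,0,0,0,0.0]]' 30
python3 -m pendant '[[0,0,-0.01,0,0,0,0],[0,0,-0.025,0,0,0,0],[0,0,-0.04,0,0,0,0],[0,0,-0.055,0,0,0,0],[0,0,-0.07,0,0,0,0]]'
python3 -m pendant '[[0,0,-0.03,0,0,0,0],[0,0,-0.06,0,0,0,0],[0,0,-0.085,0,0,0,0],[0,0,-0.085,0,0,0,0]]'
python3 - <<'E'
from h import *
p=cap('top'); W=cloud(p); Q=W.reshape(-1,3); Q=Q[~np.isnan(Q[:,0])]
L=inv(Q,CR); m=(abs(L[:,0])<140)&(abs(L[:,1])<115)&(Q[:,2]>48)&(Q[:,2]<62); q=Q[m]
print(m.sum(),cv2.minAreaRect(q[:,:2].astype(np.float32)))
cell(-1,1,248)
E
```

```text
time_s: 15.75
eef_pos: [512.6, 170.9, 92.7]
eef_rot: [0.0, 0.733, -0.68, -0.0]
ft_force: [0.7, 0.5, 0.9]
grip_width: 39.6
time_s: 16.25
eef_pos: [512.8, 170.9, 92.8]
eef_rot: [-0.0, 0.733, -0.68, 0.0]
ft_force: [-0.3, 0.3, 0.7]
grip_width: 14.0
time_s: 16.75
eef_pos: [512.6, 170.9, 163.8]
eef_rot: [0.0, 0.733, -0.68, -0.0]
ft_force: [-0.0, -0.1, -1.2]
grip_width: 13.9
time_s: 17.15
eef_pos: [514.2, 171.8, 251.6]
eef_rot: [-0.003, 0.733, -0.68, 0.002]
ft_force: [0.3, 0.7, -1.3]
grip_width: 13.8
806 ((534.077392578125, -260.345947265625), (155.974853515625, 200.95755004882812), 73.65312957763672)
shift mm [374.7  57.1   0.9] turn deg [-0.18  0.07 20.47] P [513.4 171.3 249.3] F [-0.1  0.3 -2.6] w 14.0
```

```bash

python3 -m pendant '[[0.03,0,0,0,0,0,0],[0.075,0.01,0,0,0,0,0],[0.12,0.02,0,0,0,0,0],[0.165,0.03,0,0,0,0,0],[0.2,0.03,0,0,0,0,0]]'
python3 -m pendant '[[0.04,0.006,0,0,0,5,0],[0.08,0.012,0,0,0,10,0],[0.12,0.018,0,0,0,15,0],[0.16,0.026,0,0,0,20.4,0],[0.175,0.027,0,0,0,20.4,0]]'
python3 -m pendant '[[0,0,0,0,0,0,0],[0,0,0,0,0,0,0],[0,0,0,0,0,0,0]]'
python3 - <<'E'
from h import *
p=cap('wrist'); W=cloud(p); Q=W.reshape(-1,3); Q=Q[~np.isnan(Q[:,0])]
L=inv(Q,CR); m=(abs(L[:,0])<125)&(abs(L[:,1])<100)&(Q[:,2]>49)&(Q[:,2]<60)
l=L[m]; print(m.sum(),np.percentile(l,[.5,99.5],axis=0).round(1).tolist())
cell(-1,1,160,[533.6,-260.8,np.radians(-16.4)])
E
```

```text
time_s: 17.7
eef_pos: [495.5, -33.8, 246.2]
eef_rot: [0.001, 0.732, -0.681, -0.001]
ft_force: [0.7, -0.1, -1.3]
grip_width: 13.7
time_s: 18.2
eef_pos: [481.5, -211.8, 246.0]
eef_rot: [-0.002, -0.598, 0.802, 0.001]
ft_force: [0.4, 0.3, -0.9]
grip_width: 13.8
time_s: 18.5
eef_pos: [484.1, -205.1, 247.2]
eef_rot: [0.0, -0.602, 0.798, 0.001]
ft_force: [0.2, -0.1, -2.1]
grip_width: 13.9
3352 [[-99.5, -78.6], [99.0, 76.0]]
shift mm [ 1.8 -0.6 87.4] turn deg [0.03 0.04 0.46] P [ 484.2 -205.3  247.4] F [-0.   0.9 -1.7] w 13.6
```

```bash

python3 -m pendant '[[0.002,0,0.035,0,0,0.4,0],[0.002,0,0.07,0,0,0.4,0],[0.002,0,0.087,0,0,0.4,0],[0.002,0,0.087,0,0,0.4,0],[0.002,0,0.087,0,0,0.4,0]]'
python3 - <<'E'
from h import *
cell(-1,1,88,[533.6,-260.8,np.radians(-16.4)])
E
```

```text
time_s: 19.05
eef_pos: [483.8, -208.4, 161.2]
eef_rot: [0.0, -0.599, 0.801, -0.0]
ft_force: [-0.8, 0.7, -1.3]
grip_width: 13.8
shift mm [-1.2 -0.  73.2] turn deg [-0.01  0.02 -0.03] P [ 483.8 -208.4  161.2] F [-0.8  0.7 -1.3] w 13.8
```

```bash

python3 -m pendant '[[0,0,0.02,0,0,0,0],[0,0,0.04,0,0,0,0],[0,0,0.055,0,0,0,0],[0,0,0.064,0,0,0,0],[0,0,0.064,0,0,0,0]]'
python3 -m pendant '[[0,0,0.003,0,0,0,0],[0,0,0.005,0,0,0,0],[0,0,0.008,0,0,0,0],[0,0,0.008,0,0,0,0]]'
python3 -m pendant '[[0,0,0.001,0,0,0,0],[0,0,0.0015,0,0,0,0],[0,0,0.0015,0,0,0,0]]'
python3 - <<'E'
from h import *
cell(-1,1,88,[533.6,-260.8,np.radians(-16.4)])
E
```

```text
time_s: 19.55
eef_pos: [483.5, -209.0, 96.8]
eef_rot: [0.0, -0.598, 0.801, 0.0]
ft_force: [0.2, 0.2, -1.3]
grip_width: 13.7
time_s: 19.95
eef_pos: [483.3, -209.2, 88.6]
eef_rot: [-0.0, -0.598, 0.801, -0.0]
ft_force: [0.3, -1.1, -1.9]
grip_width: 13.9
time_s: 20.25
eef_pos: [483.5, -209.4, 87.7]
eef_rot: [0.0, -0.598, 0.801, -0.0]
ft_force: [-1.5, -0.3, 5.6]
grip_width: 13.6
shift mm [-2.3 -0.1 -0.3] turn deg [-0.03 -0.01 -0.13] P [ 483.5 -209.4   87.7] F [-1.5 -0.3  5.6] w 13.6
```

Contact at 5.6 N. I'll release, rise and close the fingers.

```bash

python3 -m pendant '[[0,0,0,0,0,0,0.04],[0,0,0,0,0,0,0.04],[0,0,0,0,0,0,0.04],[0,0,0,0,0,0,0.04]]'
python3 -m pendant '[[0,0,-0.03,0,0,0,0.04],[0,0,-0.075,0,0,0,0.04],[0,0,-0.12,0,0,0,0.04],[0,0,-0.16,0,0,0,0.0],[0,0,-0.16,0,0,0,0.0]]'
python3 - <<'E'
from h import *
p=cap('wrist')
W=cloud(p); Q=W.reshape(-1,3); Q=Q[~np.isnan(Q[:,0])]; L=inv(Q,[533.6,-260.8,np.radians(-16.4)])
m=(abs(L[:,0])<90)&(abs(L[:,1])<80)
for n,lo,hi in (('top',78,90),('fin',108,125)):
  for s in (-1,1):
    k=m&(Q[:,2]>lo)&(Q[:,2]<hi)&(L[:,1]*s>0); print(n,s,k.sum(),np.percentile(L[k],[2,98],axis=0).round(1).tolist() if k.sum() else '',np.median(Q[k][:,2]).round(1))
# go behind bay0 cap
go(np.r_[fwd([115,-99],ST),248],YX)
E
```

```text
time_s: 20.65
eef_pos: [483.3, -209.2, 87.1]
eef_rot: [0.0, -0.598, 0.801, 0.0]
ft_force: [0.9, 0.2, -0.7]
grip_width: 39.5
time_s: 21.15
eef_pos: [486.0, -210.1, 252.9]
eef_rot: [0.003, -0.598, 0.801, -0.004]
ft_force: [0.3, 0.2, -0.9]
grip_width: 27.6
top -1 3395 [[-73.1, -55.6], [4.4, -5.8]] 84.8
top 1 3518 [[-73.8, 17.3], [3.6, 66.7]] 84.7
fin -1 411 [[-57.8, -37.6], [-38.9, -24.2]] 116.4
fin 1 397 [[-58.4, 35.0], [-39.5, 48.8]] 116.5
shift mm [-295.9  -86.5    2.2] turn deg [ -0.32  -0.1  -20.82] P [ 484.7 -209.8  249.9] F [ 0.4 -1.1 -0.3] w 23.3
```

Both tanks stand upright with their tops at z 85. They have shifted together by about 14 mm, so the crate was probably nudged; I'll check that later. Now to close the caps, starting behind bay0.

```bash

python3 -m pendant '[[-0.04,-0.01,0,0,0,0,0],[-0.09,-0.02,0,0,0,-5,0],[-0.135,-0.03,0,0,0,-10,0],[-0.18,-0.04,0,0,0,-15,0],[-0.225,-0.06,0,0,0,-20.8,0]]'
python3 -m pendant '[[0,0,0,0,0,0,0],[0,0,0,0,0,0,0]]'
python3 - <<'E'
from h import *
go(np.r_[fwd([115,-99],ST),190],YX)
E
```

```text
time_s: 21.7
eef_pos: [604.3, -8.6, 245.8]
eef_rot: [0.001, 0.734, -0.679, -0.001]
ft_force: [0.8, -0.6, 0.3]
grip_width: 0.3
time_s: 21.9
eef_pos: [604.3, -9.4, 245.0]
eef_rot: [0.001, 0.734, -0.68, -0.001]
ft_force: [-0.2, -1.2, 0.8]
grip_width: 0.4
shift mm [-54.8 -52.1  54.9] turn deg [0.18 0.04 0.11] P [604.3  -9.4 245. ] F [-0.2 -1.2  0.8] w 0.4
```

```bash

python3 -m pendant '[[-0.03,-0.03,0.0,0,0,0,0],[-0.055,-0.052,0,0,0,0,0],[-0.055,-0.052,0.03,0,0,0,0],[-0.055,-0.052,0.055,0,0,0,0],[-0.055,-0.052,0.055,0,0,0,0]]'
python3 - <<'E'
from h import *
go(np.r_[fwd([115,-99],ST),118],YX)
p=cap('wrist','w6'); 
E
```

```text
time_s: 22.4
eef_pos: [649.7, 45.7, 187.6]
eef_rot: [0.003, 0.732, -0.681, -0.002]
ft_force: [-0.2, -0.1, -0.5]
grip_width: 0.3
shift mm [-3.4 -3.  69.6] turn deg [ 0.45 -0.08 -0.14] P [649.7  45.7 187.6] F [-0.2 -0.1 -0.5] w 0.3
```

View pics/w6.png

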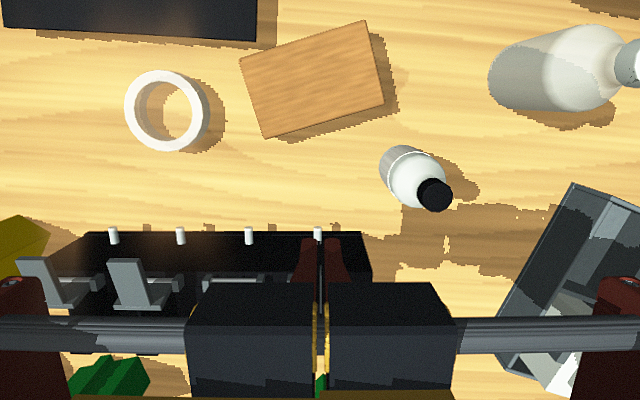

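The fingers are behind the bay0 cap at (320,260), clear of the bottle at (415,175). Descend and push forward.

```bash

python3 -m pendant '[[-0.003,-0.003,0.03,0,0,0,0],[-0.003,-0.003,0.06,0,0,0,0],[-0.003,-0.003,0.07,0,0,0,0],[-0.003,-0.003,0.07,0,0,0,0],[-0.003,-0.003,0.07,0,0,0,0]]'
python3 - <<'E'
from h import *
go(np.r_[fwd([38,-99],ST),118],YX)
E
```

```text
time_s: 22.95
eef_pos: [656.2, 51.0, 124.0]
eef_rot: [-0.001, 0.733, -0.681, 0.001]
ft_force: [0.5, 0.9, 0.0]
grip_width: 0.4
shift mm [ 1.5 81.5  5.8] turn deg [-0.12 -0.   -0.05] P [656.2  51.  124. ] F [0.5 0.9 0. ] w 0.4
```

```bash

python3 -m pendant '[[0.001,0,0.006,0,0,0,0],[0.001,0.015,0.007,0,0,0,0],[0.001,0.03,0.007,0,0,0,0],[0.001,0.045,0.007,0,0,0,0],[0.001,0.06,0.007,0,0,0,0]]'
python3 -m pendant '[[0,0.01,0,0,0,0,0],[0,0.017,0,0,0,0,0],[0,0.021,0,0,0,0,0],[0,0.021,0,0,0,0,0],[0,0.021,0,0,0,0,0]]'
python3 - <<'E'
from h import *
go(np.r_[fwd([38,-99],ST),118],YX)
E
```

```text
time_s: 23.45
eef_pos: [596.0, 45.8, 116.4]
eef_rot: [-0.001, 0.733, -0.68, 0.001]
ft_force: [1.7, -0.3, -0.2]
grip_width: 0.6
time_s: 23.95
eef_pos: [575.5, 44.3, 115.6]
eef_rot: [-0.0, 0.733, -0.68, 0.0]
ft_force: [2.2, -0.3, 1.5]
grip_width: 0.3
shift mm [ 0.8  0.4 -2.4] turn deg [-0.08  0.   -0.02] P [575.5  44.3 115.6] F [ 2.2 -0.3  1.5] w 0.3
```

```bash

python3 -m pendant '[[0,0.0015,0,0,0,0,0],[0,0.003,0,0,0,0,0],[0,0.003,0,0,0,0,0]]'
python3 -m pendant '[[0,-0.04,0,0,0,0,0],[0,-0.07,-0.06,0,0,0,0],[0,-0.08,-0.09,0,0,0,0],[0,-0.08,-0.09,0,0,0,0]]'
python3 - <<'E'
from h import *
p=cap('wrist','w7'); W=cloud(p); Q=W.reshape(-1,3); Q=Q[~np.isnan(Q[:,0])]; L=inv(Q,ST)
p=cap('top'); W=cloud(p); Q2=W.reshape(-1,3); Q2=Q2[~np.isnan(Q2[:,0])]; L2=inv(Q2,ST)
for A,B in ((Q,L),(Q2,L2)):
  for y in (-99,-33,33,99):
    m=(A[:,2]>124)&(A[:,2]<144)&(B[:,0]>15)&(abs(B[:,1]-y)<15)&(B[:,0]<95)
    if m.sum()>5: print(y,m.sum(),np.percentile(B[m],[2,98],axis=0).round(1).tolist(),np.percentile(A[m][:,2],[2,50,98]).round(1))
go(np.r_[fwd([115,33],ST),190],YX)
E
```

```text
time_s: 24.25
eef_pos: [575.3, 44.3, 115.6]
eef_rot: [-0.003, 0.733, -0.68, 0.002]
ft_force: [12.5, 1.4, -7.4]
grip_width: 0.5
time_s: 24.65
eef_pos: [656.0, 51.2, 211.1]
eef_rot: [-0.004, 0.733, -0.68, 0.003]
ft_force: [0.3, 0.1, 0.5]
grip_width: 0.6
33 1312 [[46.3, 21.3], [85.1, 42.7]] [124.3 128.3 132.4]
99 1305 [[46.5, 86.6], [85.5, 108.3]] [124.2 127.8 131.8]
33 171 [[42.6, 22.8], [84.4, 44.5]] [124.2 128.5 133.8]
99 167 [[43.3, 89.1], [85.3, 110.9]] [124.3 128.3 133.2]
shift mm [-1.309e+02 -1.000e-01  1.560e+01] turn deg [-0.04  0.01 -0.  ] P [651.7  50.3 205.6] F [-0.3  0.4 -1. ] w 0.8
```

Cap0 reached its stop at 12 N. Next is cap2.

```bash

python3 -m pendant '[[-0.04,0,0,0,0,0,0],[-0.085,0,0,0,0,0,0],[-0.131,0,0,0,0,0,0],[-0.131,0,0,0,0,0,0]]'
python3 -m pendant '[[0,0,0.03,0,0,0,0],[0,0,0.06,0,0,0,0],[0,0,0.087,0,0,0,0],[0,0,0.087,0,0,0,0],[0,0,0.087,0,0,0,0]]'
python3 - <<'E'
from h import *
go(np.r_[fwd([38,33],ST),117],YX)
E
```

```text
time_s: 25.15
eef_pos: [637.7, 189.5, 203.4]
eef_rot: [0.0, 0.736, -0.676, -0.003]
ft_force: [-0.5, 1.1, 0.8]
grip_width: 0.3
time_s: 25.65
eef_pos: [640.8, 180.1, 117.4]
eef_rot: [0.001, 0.733, -0.68, -0.001]
ft_force: [-0.3, 0.1, 0.1]
grip_width: 0.6
shift mm [-0.7 75.7  0.6] turn deg [ 0.15 -0.04 -0.01] P [640.8 180.1 117.4] F [-0.3  0.1  0.1] w 0.6
```

```bash

python3 -m pendant '[[0,0.015,0,0,0,0,0],[0,0.03,0,0,0,0,0],[0,0.045,0,0,0,0,0],[0,0.06,0,0,0,0,0],[0,0.07,0,0,0,0,0]]'
python3 -m pendant '[[0,0.005,0,0,0,0,0],[0,0.007,0,0,0,0,0],[0,0.009,0,0,0,0,0],[0,0.009,0,0,0,0,0]]'
python3 - <<'E'
from h import *
go(np.r_[fwd([38,33],ST),117],YX)
E
```

```text
time_s: 26.15
eef_pos: [571.8, 175.6, 120.0]
eef_rot: [-0.001, 0.733, -0.68, 0.001]
ft_force: [0.4, -0.6, 0.0]
grip_width: 0.5
time_s: 26.55
eef_pos: [565.7, 175.1, 119.2]
eef_rot: [-0.002, 0.733, -0.681, 0.001]
ft_force: [6.5, 0.1, 0.5]
grip_width: 0.8
shift mm [-0.1  0.4  2.2] turn deg [-0.29  0.06 -0.05] P [565.7 175.1 119.2] F [6.5 0.1 0.5] w 0.8
```

```bash

python3 -m pendant '[[0,0.001,0,0,0,0,0],[0,0.002,0,0,0,0,0],[0,0.002,0,0,0,0,0]]'
python3 -m pendant '[[0,-0.04,0,0,0,0,0],[0,-0.07,-0.04,0,0,0,0],[-0.03,-0.08,-0.06,0,0,0,0],[-0.066,-0.08,-0.06,0,0,0,0],[-0.066,-0.08,-0.06,0,0,0,0]]'
python3 -m pendant '[[0,0,0.03,0,0,0,0],[0,0,0.06,0,0,0,0],[0,0,0.06,0,0,0,0],[0,0,0.06,0,0,0,0]]'
python3 - <<'E'
from h import *
go(np.r_[fwd([38,99],ST),117],YX)
E
```

```text
time_s: 26.85
eef_pos: [565.5, 175.0, 119.2]
eef_rot: [-0.004, 0.733, -0.681, 0.002]
ft_force: [11.8, 1.6, -4.9]
grip_width: 0.5
time_s: 27.35
eef_pos: [634.4, 253.4, 178.7]
eef_rot: [-0.002, 0.735, -0.678, -0.002]
ft_force: [-0.1, 0.2, 0.8]
grip_width: 0.4
time_s: 27.75
eef_pos: [635.6, 246.0, 117.9]
eef_rot: [0.001, 0.733, -0.68, -0.0]
ft_force: [1.2, -0.5, 0.2]
grip_width: 0.5
shift mm [-0.6 75.5  1.1] turn deg [ 0.09 -0.03 -0.02] P [635.6 246.  117.9] F [ 1.2 -0.5  0.2] w 0.5
```

```bash

python3 -m pendant '[[0,0.015,0,0,0,0,0],[0,0.03,0,0,0,0,0],[0,0.045,0,0,0,0,0],[0,0.06,0,0,0,0,0],[0,0.07,0,0,0,0,0]]'
python3 -m pendant '[[0,0.005,0,0,0,0,0],[0,0.007,0,0,0,0,0],[0,0.009,0,0,0,0,0],[0,0.011,0,0,0,0,0],[0,0.011,0,0,0,0,0]]'
python3 -m pendant '[[0,-0.04,0,0,0,0,0],[0,-0.07,-0.04,0,0,0,0],[0,-0.07,-0.09,0,0,0,0],[0,-0.07,-0.13,0,0,0,0],[0,-0.07,-0.13,0,0,0,0]]'
python3 - <<'E'
from h import *
def chk(p):
  A=cloud(p).reshape(-1,3); A=A[~np.isnan(A[:,0])]; B=inv(A,ST)
  for y in (-99,-33,33,99):
    m=(A[:,2]>120)&(A[:,2]<144)&(B[:,0]>10)&(abs(B[:,1]-y)<15)&(B[:,0]<95)
    if m.sum()>5: print(y,m.sum(),np.percentile(B[m],[2,98],axis=0).round(1).tolist(),np.percentile(A[m][:,2],[2,50,98]).round(1))
chk(cap('scene','s8')); p=cap('top','t8'); chk(p)
cv2.imwrite('pics/t8.png',p['pixels'][100:320,150:520].repeat(2,0).repeat(2,1))
E
```

```text
time_s: 28.25
eef_pos: [566.3, 241.6, 120.3]
eef_rot: [-0.001, 0.733, -0.68, 0.001]
ft_force: [0.6, 0.3, -0.5]
grip_width: 0.4
time_s: 28.75
eef_pos: [560.6, 241.0, 119.6]
eef_rot: [-0.005, 0.732, -0.681, 0.002]
ft_force: [13.4, 2.2, -3.5]
grip_width: 0.2
time_s: 29.25
eef_pos: [627.6, 247.2, 255.0]
eef_rot: [-0.005, 0.733, -0.68, 0.002]
ft_force: [-0.0, -0.1, 0.1]
grip_width: 0.5
-99 41 [[21.6, -113.3], [27.6, -91.6]] [120.9 132.8 140.5]
-33 39 [[21.8, -47.2], [29.2, -24.7]] [121.  134.3 140.7]
33 33 [[21.0, 19.2], [27.4, 38.9]] [120.7 134.1 139.2]
99 32 [[20.7, 84.7], [27.9, 106.2]] [121.  132.9 140.4]
-99 25 [[21.5, -109.0], [27.3, -87.9]] [131.6 138.9 141.1]
-33 30 [[22.8, -43.4], [28.7, -22.6]] [133.6 139.2 141.6]
33 26 [[21.5, 22.7], [26.6, 43.5]] [122.5 138.6 140.9]
99 28 [[21.5, 89.2], [26.8, 109.9]] [124.6 138.3 141.5]
```

View pics/t8.png

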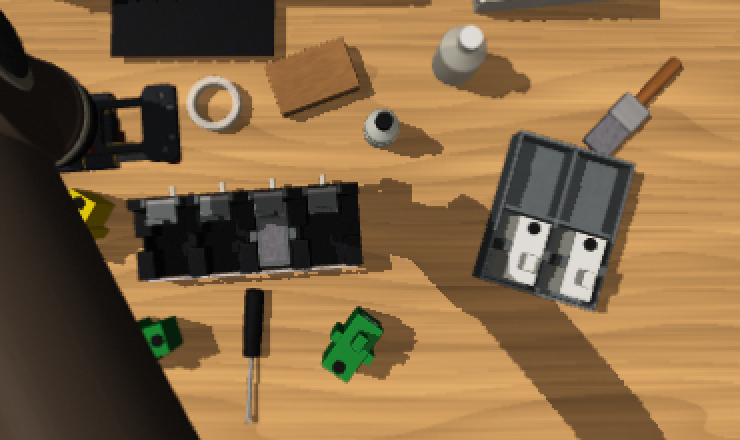

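View pics/s8.png

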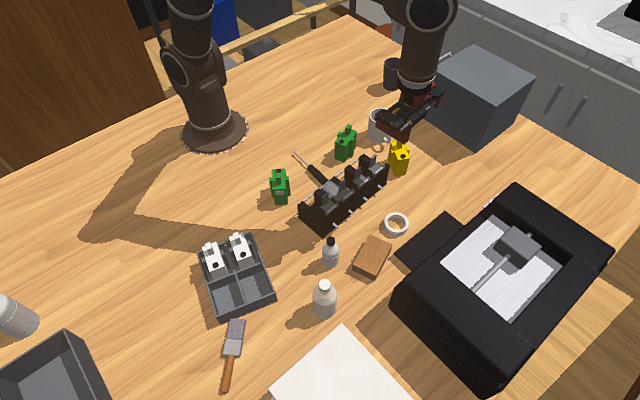

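The top crop shows tanks at (527,250) and (582,265), flat in their cells, the waste box in bay1 at (273,243), and all four tabs upright. The scene view agrees. The gripper is clear, so I'm handing in.

```bash
python3 - <<'E'
from h import *
p=cap('top'); Q=cloud(p).reshape(-1,3); Q=Q[~np.isnan(Q[:,0])]; L=inv(Q,CR)
n=(abs(L[:,0])<140)&(abs(L[:,1])<115)
m=n&(Q[:,2]>48)&(Q[:,2]<60); (c,s,a)=cv2.minAreaRect(Q[m][:,:2].astype(np.float32)); print(c,s,a)
C=[*c,np.radians(a if s[0]>s[1] else a-90)]; B=inv(Q,C)
for sg in (-1,1):
    k=n&(Q[:,2]>108)&(Q[:,2]<125)&(B[:,1]*sg>0); t=n&(Q[:,2]>78)&(Q[:,2]<92)&(B[:,1]*sg>0); print('fin',B[k].mean(0).round(1),Q[k][:,2].mean().round(1),'top z pct',np.percentile(Q[t][:,2],[5,50,95]).round(1))
print(bot.finish_job())
E
```

```text
(548.7230834960938, -257.4331970214844) (156.74359130859375, 200.5189971923828) 73.96605682373047
fin [-62.8 -35.4] 116.4 top z pct [81.9 85.4 88.7]
fin [-62.7  37. ] 117.0 top z pct [82.5 85.5 88.7]
the job is handed in; nothing more can be done
None
```

I moved both white ink tanks from the station into the grey return crate and pressed all four keeper caps shut, then handed the job in. Only two tanks were there at the start, in bay2 and bay3. No verdict is reported on hand-in.

**What I did:**
- I pushed the caps of bay2 and bay3 open and lifted each tank straight up by its fin. I set each one down in its own crate cell until I felt contact (6–10 N), then let go.
- I closed cap0 (open from the start), cap2 and cap3 by pushing each to its stop at about 12–13 N.
- Cap1, over the waste-ink box, was already shut and I left it alone.

**Last checks:**
- **Caps:** both cameras put all four tabs at their shut position (station x about 22–28 mm, tips about 138 mm high).
- **Tanks:** both stand on the cell floors with tops at z 85 mm. The fins are within about 2 mm of where a centred tank would put them.
- **Other items:** in the pictures the waste box is still in bay1 and the bystanders look unmoved. I did not measure the distances.
- **Robot:** the fingertips are at about z 255 mm, touching nothing.

**One disagreement:** the crate ended about 15 mm from where I first measured it, and the tanks moved with it. I noticed this after releasing the second tank, and it looks like the announced knock. The final tank check used the crate's new position.

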